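# Log the violet bottle out of the sample chamber

### The arm

A 6-joint arm with a two-finger parallel gripper is mounted at the origin on a cart in front of the work surface, level with it; the furniture and walls round the work are solid. World frame = base frame: x ahead of the robot, y to its left, z up, the work surface at z = 0. Lengths are in m, angles in rad, forces in N, time in s.
With the tool pointing down it reaches from about 0.325 to 0.775 m from the base axis. Payload 5.5 kg.
Tool frame: the origin (TCP) lies at the very end of the fingers, on their centre line; the grasp point (between the pads) lies robot.grip_point_offset behind it (robot.grip_point_offset is the distance from the TCP to the grasp point, in m); z points along the fingers, y is the line along which they close (so a half turn about z gives the same grasp; the last joint's range is limited). The gripper opens to 88 mm and grips with 3 to 60 N. Pads are 20 mm wide; open, the fingers measure 115 mm over their backs; the gripper's body (75 mm by 178 mm) begins 61 mm behind the grasp point.
Start: joints at [1.251, 0.091, 1.231, -0, 1.82, -0.057], TCP at [0.156, 0.579, 0.186] pointing down, gripper open.
Joint ranges: [-2.87, 2.87], [-0.86, 2.18], [0.17, 2.46], [-1.51, 4.65], [0.06, 2.69], [-2.65, 2.65]. Speed limits (rad/s): [2.57, 2.57, 3.01, 3.14, 3.14, 3.14].

### API

Orientations are given as a unit quaternion [w, x, y, z].
In Python, from rig import robot, read_camera, camera_info, models gives the robot as it stands.
- The arm moves only by the shell command python3 -m crank 'ROWS' [OPENING] [FORCE]. ROWS is JSON, a list of rows, each a list of 2 entries, a list of its own where there are three numbers: the shift along the tool's x, y, z in mm, then the turn about the tool's z in rad. A call has 1 to 5 rows; each row shifts and turns the commanded pose from where the row before left it, along the tool's axes as they then stand; what a row does not reach is not made up. A row lasts 1/10 s, in which the tool goes at most 50 mm and 8.59 degrees, less where a joint would pass 70% of its speed; a pose out of reach is approached as far as the arm can. A call with a gripper value outside its range is refused whole. OPENING is the closure, from -1 (fully open) to 1 (shut), set as the call begins (- or left out, the last holds). The fingers move at their own pace and stop on an object; FORCE is the grip in N (left out, the last holds). Time passes only in rows, so rows that do not move let the fingers close. It gives the time, the measured TCP pose, the force, the opening and the grip force at its end, in the units of the state.
- robot.state(): the state, without advancing time (a new reading comes with each control period).
- read_camera(name): name is "scene" or "top" or "wrist"; returns the picture (480x640x3 uint8, blue, green, red); there is no depth.
- camera_info(name): a dict with "mtx" (3x3 intrinsics, pixels), "camera_from_world" (4x4, takes a point from world to camera coordinates). Camera axes: x right, y down, z forward; pixel columns grow to the right and rows downward; lengths in m; the calibration is good to about 2 mm. A picture is of the moment at which its call begins: read the wrist's pose just before it. camera_info takes no time and is no camera call; for the wrist camera it gives the pose at the moment of the call.
- robot.finish_job(): hands the job in; it is judged then, once.
Trained networks look in the newest picture that a camera, given by its name, has taken for a name from the list of things; names that differ only in an ending like _2 or _b are one class to them, and where a whole thing is asked for, a point or a joint stands for the part that bears it (a point fixed in the world has none). Each returns a list of dicts, best first, with "p" (0 to 1); they miss things now and then, are a little off and sometimes report something else, mostly with a low value. They report only what shows in the picture. A call takes as long as a camera call. They do not tell look-alikes from the thing itself.
- models.regions_of(camera, query): "region" (480x640 bool, what is visible of it) and "point" ([row, column] in pixels, amid what is visible of it).
- models.mark_of(camera, query): "point" ([row, column] in pixels: a listed point, or the origin of a listed thing).
The state is a dict: "time_s": time; "qpos": joint angles; "dq": joint speeds; "effort": joint torques, N m; "position": TCP position; "tcp_rot": TCP orientation; "ft_force": force on the tool from outside, world axes, zero at the start; "moment": the same for the moment, N m; "grip_width": finger opening in m; "grip_force": force on a finger pad.
Only numpy, scipy, OpenCV 4.12 (cv2) and the standard library are available. Lean on these libraries where they do the work, as an engineer would, in place of code of your own. Each camera call takes 0.05 s, during which the arm holds its last target. There are 200 camera calls.

### The job

Log the violet-labelled bottle out of the sample chamber: first roll the code wheel up, ridge by ridge, until its violet panel is uppermost, centred on the white pointer stripes, and let go of the wheel. Then reach down through the round port, lift the bottle off its pedestal and out, and set it down gently, upright, on the round black plate of the log stand, wholly on the plate, leaving the wheel on violet. Do not knock hard against the chamber, and leave the other loose things where they are.

Things in the scene. Friction and masses are not known exactly. Their poses are not given: they have to be found in the camera images.
- log_stand: Fixed grey stand, base plate 160 (x) x 260 (y) x 10 mm, its front (-x) towards the robot, yaw varies; origin at the centre of its underside on the worktop, z up. On its left (+y) a code wheel between two grey cheeks; on its right (-y) a round black rubber plate 100 mm across.
- plate_center (a point): Centre of the upper face of the round black rubber plate (100 mm across) on the log stand, 65 mm to the stand's -y, 14 mm above the worktop; flat, without a rim.
- pointer (a point): Point over the wheel's axle, level with the tops of the two cheeks, 118 mm above the worktop, 40 mm above the axle. The cheeks are 10 mm thick and stand 29 to 39 mm either side of the wheel's middle; the white pointer stripe in the middle of each one's top marks the wheel's uppermost place.
- wheel_axle (a point): Middle of the code wheel on its axle, 65 mm to the stand's +y, 78 mm above the worktop; axle along the stand's y. Black drum 44 mm wide, 44 mm radius (46 at the flat coloured panels), with eight ridges along the axle, 45 deg apart, between the panels. A ridge is 40 mm wide, 8 mm thick, and ends in a round bar of 5 mm radius centred 60 mm from the axle: 130 mm over the ridges.
- violet_panel (a point): Centre of the violet panel's outer face, 46 mm from the axle; it turns with the wheel. The other panels follow it in this order, counted from violet the way the top moves when rolled up: white, yellow, green, grey, orange, light blue, red.
- code_wheel (a joint): Wheel angle (rad): 0 = violet uppermost; starts at -2.5 to -1.3, stops at -2.9 and 0.7. Rolling up (the front rises, the top moves to the stand's +x, away from the robot) makes it grow. Ridge n = 0..7 stands at this angle + 0.393 + 0.785 n from straight up, counted towards the stand's +x. Turns stiffly, about 2.5 N on a ridge, and stays where it is left.
- chamber: Fixed sample chamber, white base 200 x 200 mm, clear walls, 155 mm high, with a white top plate 190 x 190 x 8 mm that has a round port 150 mm across in its middle; origin at the centre of its underside on the worktop; yaw varies.
- port_center (a point): Centre of the round port, at the height of the chamber's top face, 155 mm above the worktop.
- pedestal_top (a point): Centre of the top of the round steel pedestal (72 mm across) in the chamber, 40 mm above the worktop, below the port.
- violet_bottle: Loose brown reagent bottle with a black cap and violet label, about 0.2 kg, 120 mm tall; round body 60 mm in diameter, straight to about 75 mm, then a shoulder up to the 34 mm cap (from 102 mm). Origin at the centre of its underside, z up along the bottle. It stands on the pedestal, so its cap ends about 5 mm above the port.
- brown_bottle: Bystander: loose brown bottle with a black cap and a brown label, 52 mm in diameter, 110 mm tall, standing behind the chamber. Origin at the centre of its underside.
- petri_stack: Bystander: loose stack of Petri dishes, 65 x 71 x 43 mm, behind the log stand. Origin at the centre of its underside.
- timer: Bystander: loose white digital timer, 62 x 66 x 18 mm, left of the log stand. Origin at the centre of its underside.
- beaker: Bystander: loose small glass beaker, 56 mm in diameter, 70 mm tall, behind the chamber. Origin at the centre of its underside.
Not all that is in view belongs to the job. Leave any red look-alike of the violet_bottle alone.

How it is judged:
By the outcome, as a careful person would: the job done as asked, in the order asked, and still so for the second after the job is handed in, with the robot touching nothing.
It also fails if it takes over 67 s, if anything falls off the work surface, if the arm or the gripper's body presses on something with over 40 N, if the wrist force passes 120 N, or if a joint passes its speed limit or range.

## Working session

There is one attempt and no reset: what is moved stays moved. The work goes in short steps, Python scripts to look and compute and a shell command to move; the robot and the scene stay as the last step left them, time stands still between calls to the robot, and variables do not carry over. Pictures are saved under pics/ and viewed, at most 10 in all, crops included, and the job is handed in when it is done.

```bash
ls; mkdir -p pics; python3 - <<'E'
from rig import robot, read_camera, camera_info, models
import cv2,numpy as np
print(robot.state()['position'],robot.state()['tcp_rot'],robot.grip_point_offset)
a=read_camera("scene");b=read_camera("top")
cv2.imwrite("pics/s1.png",a);cv2.imwrite("pics/t1.png",b)
for c in("scene","top"):
  i=camera_info(c);M=i['camera_from_world'];print(c,(-M[:3,:3].T@M[:3,3]).round(3),i['mtx'][0][0])
  for q in["log_stand","plate_center","pointer","wheel_axle","violet_panel","chamber","port_center","pedestal_top","violet_bottle","brown_bottle"]:
    print(q,[(np.round(d['point']).tolist(),round(d['p'],2)) for d in models.mark_of(c,q)[:3]])
E
```

```text
pics
[0.15576156 0.57907268 0.18493501] [-1.71717038e-04  1.31007638e-01  9.91380921e-01 -9.15985247e-04] 0.0187
scene [ 0.026 -0.545  1.441] 594.3642876552976
log_stand [([248.0, 273.0], 0.59)]
plate_center [([255.0, 281.0], 0.57)]
pointer [([202.0, 251.0], 0.85)]
wheel_axle [([215.0, 256.0], 0.69), ([204.0, 249.0], 0.22)]
violet_panel [([226.0, 246.0], 0.84)]
chamber [([306.0, 348.0], 0.9)]
port_center [([282.0, 351.0], 0.68)]
pedestal_top [([307.0, 349.0], 0.68), ([300.0, 348.0], 0.59)]
violet_bottle [([357.0, 479.0], 0.65), ([306.0, 349.0], 0.59)]
brown_bottle [([326.0, 445.0], 0.83)]
top [0.342 0.086 1.44 ] 540.3502379222792
log_stand [([266.0, 262.0], 0.87), ([307.0, 158.0], 0.41)]
plate_center [([263.0, 283.0], 0.58)]
pointer [([259.0, 229.0], 0.73)]
wheel_axle [([259.0, 235.0], 0.89)]
violet_panel [([278.0, 231.0], 0.55)]
chamber [([257.0, 369.0], 0.81)]
port_center [([247.0, 378.0], 0.88)]
pedestal_top [([252.0, 373.0], 0.86)]
violet_bottle [([251.0, 372.0], 0.62), ([201.0, 485.0], 0.56), ([193.0, 210.0], 0.33)]
brown_bottle [([196.0, 448.0], 0.62)]
```

View pics/s1.png

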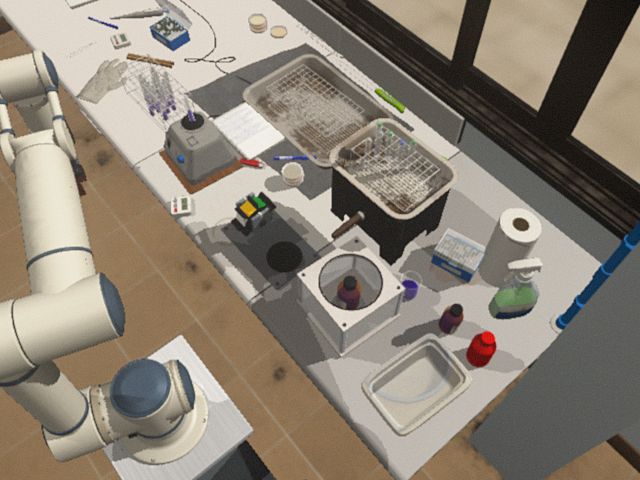

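View pics/t1.png

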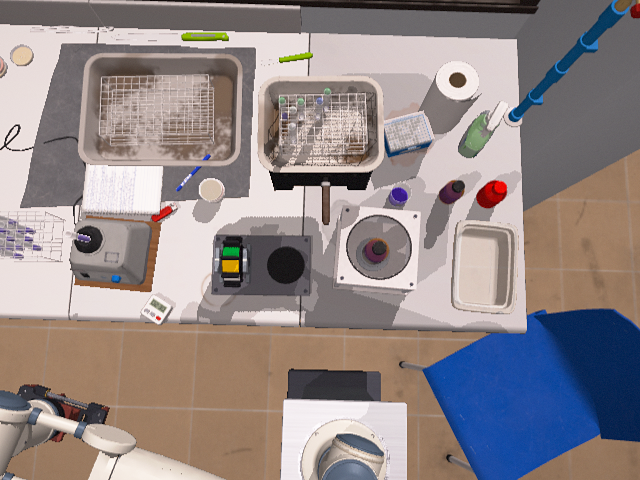

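The pictures show these candidates for the violet bottle:
- Brown/violet bottle in the chamber: scene (349,292), top (376,250).
- Brown bystander: scene (451,318), top (453,190).
- Red look-alike: scene (482,350), top (491,193).

I choose the one in the chamber. The wheel at top (231,260) shows green and yellow upward, so violet is low at the front. Next is a close crop to check this, plus measurements.

```bash
cat > h.py <<'E'
from rig import robot, read_camera, camera_info, models
import cv2,numpy as np
def ray(c,rc):
    i=camera_info(c);M=np.array(i['camera_from_world']);R=M[:3,:3]
    d=R.T@np.linalg.inv(i['mtx'])@[rc[1],rc[0],1];return -R.T@M[:3,3],d
def onz(c,rc,z):
    o,d=ray(c,rc);return o+d*(z-o[2])/d[2]
def pix(c,p):
    i=camera_info(c);q=np.array(i['camera_from_world'])@[*p,1];q=np.array(i['mtx'])@q[:3];return q[:2]/q[2]
def crop(img,r,c,h,w,k):
    return cv2.resize(img[r:r+h,c:c+w],None,fx=k,fy=k,interpolation=cv2.INTER_CUBIC)
E
python3 - <<'E'
from h import *
a=cv2.imread("pics/s1.png");b=cv2.imread("pics/t1.png")
A=crop(a,180,220,150,200,4);B=crop(b,195,205,110,220,3.6)
cv2.imwrite("pics/c1.png",np.vstack([B[:, :792],cv2.resize(crop(a,180,225,45,180,4.4),(792,198))]))
for c,im in(("scene",a),("top",b)):
  for q,z in(("plate_center",.014),("pointer",.118),("port_center",.155),("pedestal_top",.04),("log_stand",0),("chamber",0)):
    for d in models.mark_of(c,q)[:1]: print(c,q,onz(c,d['point'],z).round(4),d['p'])
  for q in("violet_bottle","chamber","log_stand"):
    for d in models.regions_of(c,q)[:2]:
      r=d['region'].nonzero();print(c,q,d['p'],np.round(d['point']),r[0].min(),r[0].max(),r[1].min(),r[1].max())
E
```

```text
scene plate_center [0.4959 0.174  0.014 ] 0.57
scene pointer [0.5002 0.3057 0.118 ] 0.85
scene port_center [ 0.5327 -0.0686  0.155 ] 0.68
scene pedestal_top [ 0.5247 -0.077   0.04  ] 0.68
scene log_stand [0.4943 0.2133 0.    ] 0.59
scene chamber [ 0.5394 -0.0582  0.    ] 0.9
scene violet_bottle 0.87 [294. 346.] 275 309 336 360
scene violet_bottle 0.77 [349. 480.] 331 366 466 496
scene log_stand 0.71 [243. 270.] 191 288 221 319
top plate_center [0.4998 0.1707 0.014 ] 0.58
top pointer [0.4942 0.2983 0.118 ] 0.73
top port_center [ 0.5298 -0.065   0.155 ] 0.88
top pedestal_top [ 0.5327 -0.0645  0.04  ] 0.86
top log_stand [0.4914 0.2265 0.    ] 0.87
top chamber [ 0.5232 -0.0591  0.    ] 0.81
top violet_bottle 0.9 [193. 492.] 179 208 475 506
top violet_bottle 0.64 [250. 376.] 238 263 363 387
top chamber 0.6 [258. 384.] 205 294 333 420
top chamber 0.32 [190. 212.] 177 202 198 224
top log_stand 0.71 [261. 385.] 205 295 332 420
top log_stand 0.61 [266. 264.] 235 295 212 310
```

View pics/c1.png

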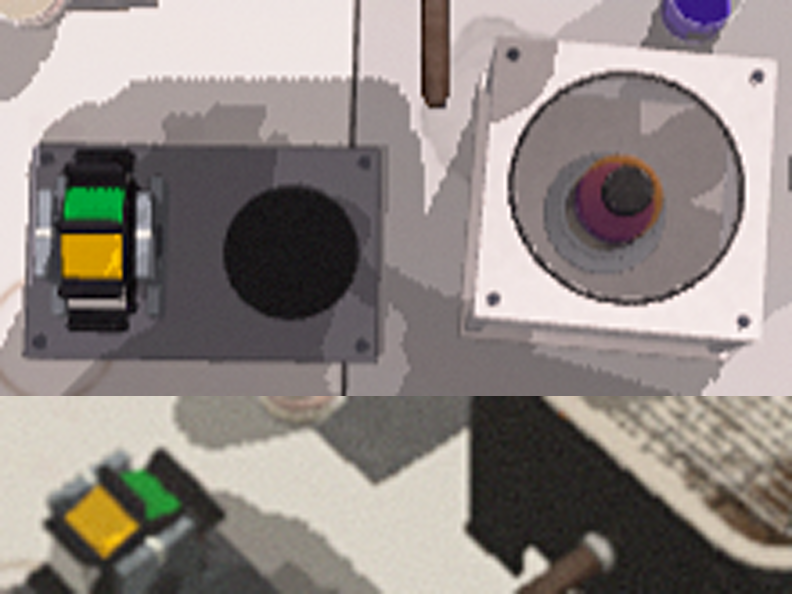

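The crop confirms the choice: the bottle inside the round port has the violet label and dark cap. Red arrow aside, the wheel has yellow just in front of the top, with green behind and white in front. That puts the angle at about -1.8.

```bash
cat >> h.py <<'E'
from scipy.optimize import minimize,minimize_scalar
def colmask(im,name):
    hsv=cv2.cvtColor(im,cv2.COLOR_BGR2HSV);lo,hi={'yellow':((18,150,120),(32,255,255)),'green':((50,150,60),(75,255,255)),'violet':((125,60,50),(160,255,255))}[name]
    return cv2.inRange(hsv,lo,hi)
OFF={'violet':0,'white':1,'yellow':2,'green':3}
def wheelpt(ax,yaw,ang,r,off=0):
    f=np.array([np.cos(yaw),np.sin(yaw),0]);s=np.array([-f[1],f[0],0])
    return np.array(ax)+f*r*np.sin(ang)+s*off+np.array([0,0,r*np.cos(ang)])
E
python3 - <<'E'
from h import *
a=cv2.imread("pics/s1.png");b=cv2.imread("pics/t1.png")
f=lambda x,y:(195+(y+.5)/3.6-.5,205+(x+.5)/3.6-.5)
S=[onz("top",f(*p),.010) for p in((47,158),(364,162),(362,346),(39,342))]
c=np.mean(S,0);v=S[0]+S[3]-S[1]-S[2];yaw=np.arctan2(-v[0],v[1]);u=S[0]+S[1]-S[2]-S[3]
print("stand",c.round(4),np.degrees(yaw),np.degrees(np.arctan2(u[1],u[0])))
plate=onz("top",f(291,253),.014);print("plate",plate)
st=[onz("top",f(*p),.118) for p in((43,230),(146,233))];print("stripes",np.round(st,4))
print("port",onz("top",f(627,188),.155))
T=[onz("top",f(*p),.155) for p in((513,55),(757,77),(743,321),(493,299))];print("topscrews c",np.mean(T,0))
print("cap",onz("top",f(629,190),.160), "scene cap")
sd=np.array([-np.sin(yaw),np.cos(yaw),0]);ax=c+65*sd/1000;ax[2]=.078;print("axle",ax)
for cam,im in(("scene",a),("top",b)):
  for n in("yellow","green"):
    m=colmask(im,n); k=np.zeros_like(m); 
    p0=pix(cam,ax).astype(int);k[p0[1]-45:p0[1]+45,p0[0]-45:p0[0]+45]=1;m=m*k
    ys,xs=m.nonzero()
    g=lambda t:np.hypot(*(pix(cam,wheelpt(ax,yaw,t+OFF[n]*np.pi/4,.046))-[xs.mean(),ys.mean()]))
    r=minimize_scalar(g,bounds=(-2.6,-1.2),method='bounded');print(cam,n,len(xs),r.x,r.fun)
E
```

```text
stand [0.4944 0.2292 0.01  ] 1.0058346439475596 1.1011059425247798
plate [0.4946559  0.16418481 0.014     ]
stripes [[0.4942 0.3283 0.118 ]
 [0.4943 0.258  0.118 ]]
port [ 0.52988835 -0.06595442  0.155     ]
topscrews c [ 0.53073508 -0.0656352   0.155     ]
cap [ 0.52785526 -0.06670659  0.16      ] scene cap
axle [0.49325815 0.29423788 0.078     ]
scene yellow 148 -1.8665883704993824 0.06870775634982612
scene green 63 -1.7635712580311684 0.141830292002111
top yellow 203 -1.9152118043212727 0.057608738664850195
top green 148 -1.8969418015255892 0.05193551421346936
```

```bash
python3 -m crank '[[[0,0,0],-0.14],[[0,0,0],-0.14],[[-33,-36,0],0],[[-33,-36,0],0],[[-33,-36,0],0]]' 1 20; python3 -m crank '[[[-33,-36,0],0],[[-33,-36,0],0],[[-33,-36,0],0],[[-33,-36,0],0],[[-33,-36,0],0]]'
cat >> h.py <<'E'
def need(t,yaw=None):
    "tool-frame mm to world target from measured pose, and turn"
    from scipy.spatial.transform import Rotation as R
    s=robot.state();r=R.from_quat(np.roll(s['tcp_rot'],-1)).as_matrix()
    print('t',round(s['time_s'],2),'pos',s['position'].round(4),'tool mm',(r.T@(np.array(t)-s['position'])*1000).round(1),'y dir deg',np.degrees(np.arctan2(r[1,1],r[0,1])).round(2),'tilt',r[2,2].round(4))
E
python3 -c "
from h import *
need([.432,.293,.160])"
```

```text
time_s: 2.5
position: [0.2573, 0.472, 0.1859]
tcp_rot: [0.0, -0.009, 1.0, -0.0]
ft_force: [0.5, 1.0, 0.0]
grip_width: 0.0513
grip_force: 0.0
time_s: 3.0
position: [0.4258, 0.2944, 0.1863]
tcp_rot: [0.0, -0.009, 1.0, 0.0]
ft_force: [0.6, -0.3, 0.7]
grip_width: 0.0115
grip_force: 0.0
t 3.0 pos [0.4258 0.2944 0.1863] tool mm [-6.1 -1.5 26.3] y dir deg 90.99 tilt -1.0
```

```bash
python3 -m crank '[[[-8,-1.5,30],0],[[0,0,40],0],[[0,0,0],0]]'; python3 -m crank '[[[-13,0,-6],0],[[-10,0,-7],0],[[-12,0,0],0],[[-12,0,0],0],[[0,0,0],0]]'
python3 - <<'E'
from h import *
need([.508,.293,.129])
b=read_camera("top");a=read_camera("scene")
cv2.imwrite("pics/c2.png",np.hstack([crop(b,215,200,90,90,4.4),crop(a,170,205,90,90,4.4)]))
E
```

```text
time_s: 3.3
position: [0.4303, 0.2924, 0.1097]
tcp_rot: [-0.005, -0.008, 1.0, -0.003]
ft_force: [1.2, 0.5, -0.8]
grip_width: 0.0003
grip_force: 0.0
time_s: 3.8
position: [0.4809, 0.2955, 0.1291]
tcp_rot: [0.0, -0.008, 1.0, -0.0]
ft_force: [-0.8, 0.3, -0.2]
grip_width: 0.0003
grip_force: 0.0
t 3.8 pos [0.4809 0.2955 0.1291] tool mm [-27.   -2.9   0.1] y dir deg 90.96 tilt -1.0
```

View pics/c2.png

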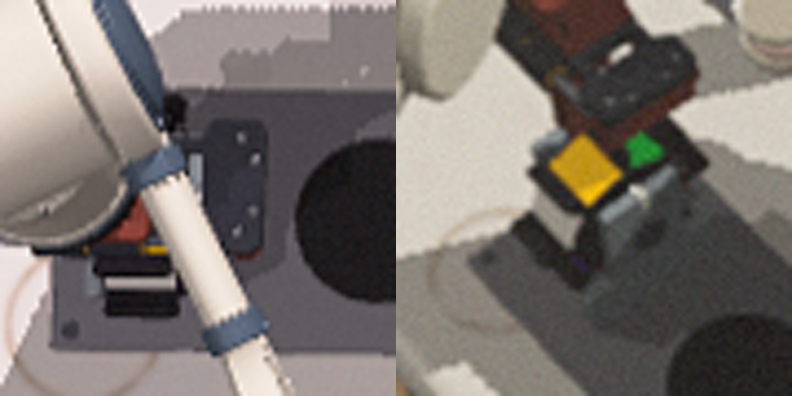

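```bash
cat >> h.py <<'E'
def wheel(cam,im,ax=(.494,.2938,.078),yaw=.0175):
  for n in("yellow","green","violet"):
    m=colmask(im,n); k=np.zeros_like(m)
    p0=pix(cam,ax).astype(int);k[p0[1]-35:p0[1]+35,p0[0]-30:p0[0]+30]=1;m=m*k
    ys,xs=m.nonzero()
    if len(xs)<8: continue
    g=lambda t:np.hypot(*(pix(cam,wheelpt(ax,yaw,t+OFF[n]*np.pi/4,.046))-[xs.mean(),ys.mean()]))
    r=minimize_scalar(g,bounds=(-2.6,.7),method='bounded');print(cam,n,len(xs),round(r.x,3),round(r.fun,2),xs.mean(),ys.mean())
E
python3 - <<'E'
from h import *
im=read_camera("scene");wheel("scene",im)
s=robot.state();print(s['position'],pix("scene",s['position']),pix("scene",s['position']+[0,0,.08]))
b=crop(im,150,200,100,110,7)
w=read_camera("wrist")
for t in(-1.9,-1.1):
  for n in range(8):
    q=(pix("scene",wheelpt((.494,.2938,.078),.0175,t+.393+.785*n,.065))-[200,150])*7
    cv2.circle(b,tuple(q.astype(int)),4,(0,0,255) if t<-1.5 else (255,255,0),-1)
cv2.imwrite("pics/c3.png",np.hstack([b[:600,:770]])[:, :])
E
```

```text
scene yellow 150 -1.887 0.14 247.62666666666667 208.28666666666666
scene green 37 -1.658 2.08 260.8378378378378 203.78378378378378
[0.47950078 0.29547054 0.1287513 ] [246.99497218 206.46710493] [243.97923767 188.51676235]
```

View pics/c3.png

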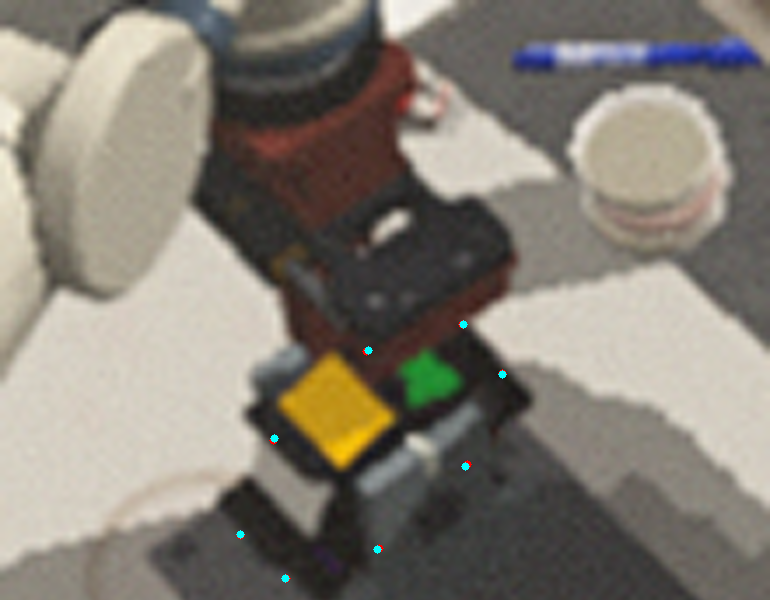

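```bash
python3 - <<'E'
from h import *
s=robot.state();p=s['position'];print(p,s['ft_force'].round(2),s['grip_width'])
im=read_camera("scene");tp=read_camera("top");w=read_camera("wrist")
def draw(cam,im,r,c,k):
  b=crop(im,r,c,80,80,k)
  def box(z0,z1,hx,hy,col):
    P=[p+[sx*hx,sy*hy,z] for z in(z0,z1) for sx,sy in((-1,-1),(1,-1),(1,1),(-1,1))]
    Q=[tuple(((pix(cam,q)-[c,r])*k).astype(int)) for q in P]
    for i in range(4):
      for u,v in((Q[i],Q[(i+1)%4]),(Q[4+i],Q[4+(i+1)%4]),(Q[i],Q[4+i])): cv2.line(b,u,v,col,1)
  box(0,.08,.010,.0135,(0,0,255));box(.08,.12,.0375,.089,(255,255,0));return b
x=np.hstack([draw("scene",im,155,205,5),draw("top",tp,215,195,5)])
cv2.imwrite("pics/c4.png",np.vstack([x,np.hstack([cv2.resize(w,(266,200)),np.zeros((200,534,3),np.uint8)])]))
E
```

```text
[0.47938921 0.29547738 0.12879194] [ 0.23  0.   -0.51] 0.00037899024934745875
```

View pics/c4.png

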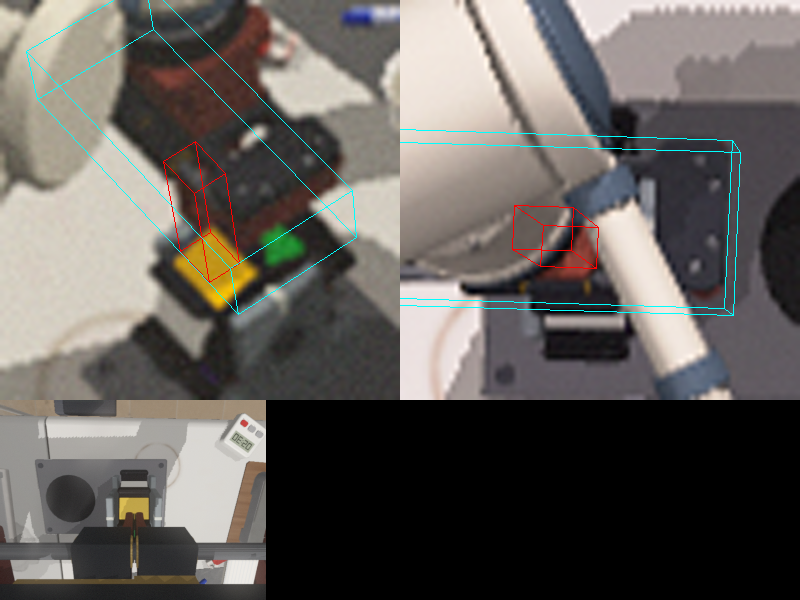

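```bash
python3 - <<'E'
from h import *
s=robot.state();p=s['position']
w=read_camera("wrist")
i=camera_info("wrist");M=np.array(i['camera_from_world']);print("cam pos",-M[:3,:3].T@M[:3,3],"fwd",M[2,:3],"f",i['mtx'][0][0])
for n,q in(("plate",(.4947,.1642,.014)),("yellow",wheelpt((.494,.2938,.078),.0175,-1.89+np.pi/2,.046)),("tcp",p),("stripeR",(.4943,.258,.118)),("stripeL",(.4942,.3283,.118))): print(n,pix("wrist",q))
cv2.imwrite("pics/w5.png",np.hstack([crop(w,120,60,300,400,2)]))
E
```

```text
cam pos [0.41128755 0.29435633 0.32871137] fwd [ 0.25128696  0.00398715 -0.96790442] f 382.38767449201754
plate [168.34412315 235.75046743]
yellow [319.6230607  261.13525673]
tcp [323.02684011 265.16411918]
stripeR [258.79573239 282.00656155]
stripeL [378.37101732 283.84930629]
```

View pics/w5.png

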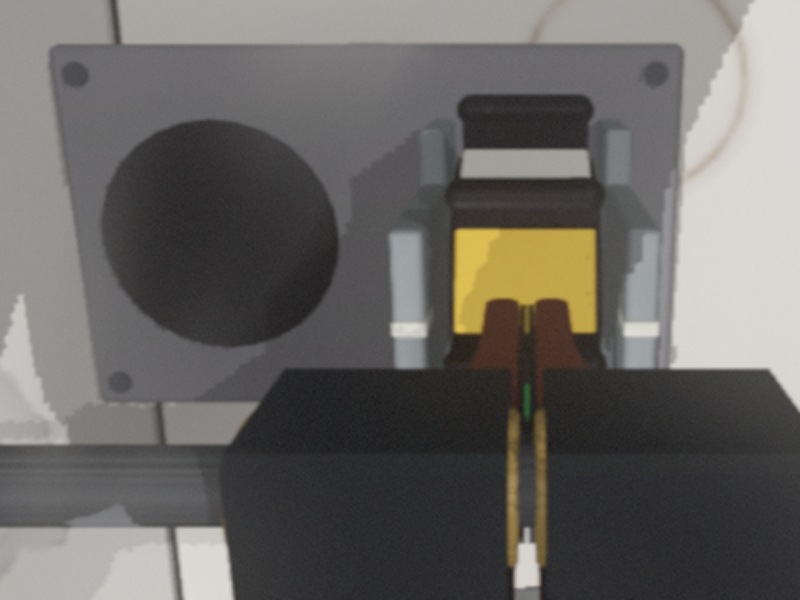

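The wrist view shows the fingertips over the yellow panel, at about crop (526,300). They slipped over the first ridge because the arm lags when moving fast. They now sit in the slot behind the next ridge, so I'll push more slowly from here.

```bash
python3 -m crank '[[[-6,-1,1.5],0],[[-6,0,0],0],[[-6,0,0],0],[[-6,0,0],0],[[-6,0,0],0]]'
python3 - <<'E'
from h import *
im=read_camera("scene");wheel("scene",im);need((.494,.2938,.127));print(robot.state()['ft_force'])
w=read_camera("wrist");wheel("wrist",w)
E
```

```text
time_s: 4.7
position: [0.5105, 0.2949, 0.1274]
tcp_rot: [-0.0, -0.009, 1.0, -0.0]
ft_force: [-0.2, 0.4, 0.4]
grip_width: 0.0004
grip_force: 0.0
scene yellow 149 -1.89 0.16 247.58389261744966 208.29530201342283
scene green 68 -1.795 0.0 259.19117647058823 201.88235294117646
t 4.75 pos [0.5111 0.2948 0.1272] tool mm [17.1 -0.7  0.2] y dir deg 90.95 tilt -1.0
[-1.11638853 -0.77032892 -0.02431594]
wrist yellow 3060 -1.901 1.2 320.5 207.0
```

```bash
python3 -m crank '[[[16,1,0],0],[[16,0,0],0],[[0,0,0],0]]'; python3 - <<'E'
from h import *
p=robot.state()['position'];print(p)
im=read_camera("scene");w=read_camera("wrist")
b=crop(im,165,210,80,66,6);c=crop(w,200,240,120,100,4)
for dz,col in((0,(0,0,255)),(.02,(0,255,255)),(.04,(255,255,0))):
  for dx in(-.01,0,.01):
    for B,cam,o,k in((b,"scene",(210,165),6),(c,"wrist",(240,200),4)):
      q=(pix(cam,p+[dx,0,dz])-o)*k;cv2.circle(B,tuple(q.astype(int)),3,col,-1)
cv2.imwrite("pics/c6.png",np.hstack([b,c]))
E
```

```text
time_s: 5.1
position: [0.4768, 0.2957, 0.1279]
tcp_rot: [-0.0, -0.009, 1.0, 0.0]
ft_force: [-0.2, 1.2, -0.1]
grip_width: 0.0002
grip_force: 0.0
[0.47679238 0.29567324 0.12790979]
```

View pics/c6.png

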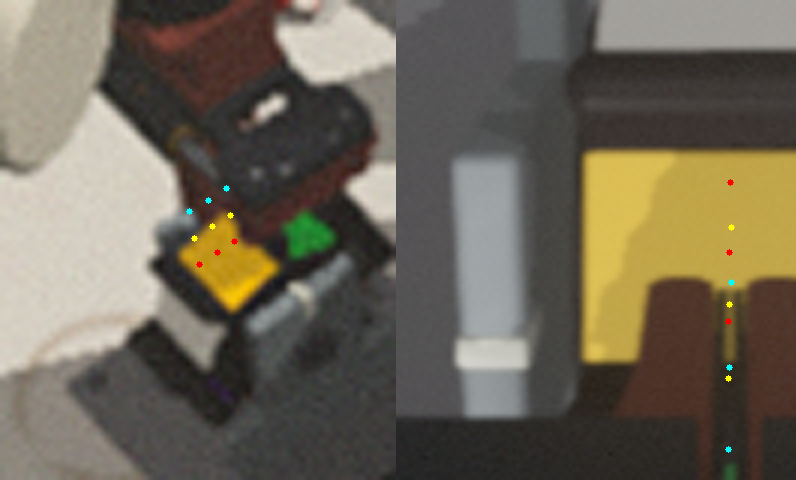

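The two overlays agree. The real end of the closed fingers sits about 35–40 mm behind the reported TCP (near the cyan dots), so the sweeps passed above the ridges. I'll probe down carefully between the ridges to confirm this by contact.

```bash
python3 -m crank '[[[0,-2,10],0],[[0,0,10],0],[[0,0,0],0]]';for i in 1; do python3 -m crank '[[[0,0,4],0],[[0,0,3],0],[[0,0,0],0]]' ; done; python3 -m crank '[[[0,0,4],0],[[0,0,0],0]]'
```

```text
time_s: 5.5
position: [0.4771, 0.2926, 0.1046]
tcp_rot: [-0.002, -0.008, 1.0, -0.001]
ft_force: [-0.2, -0.1, -0.3]
grip_width: 0.0006
grip_force: 0.0
time_s: 5.8
position: [0.4777, 0.2933, 0.1]
tcp_rot: [-0.0, -0.009, 1.0, -0.0]
ft_force: [-0.0, 0.5, -0.1]
grip_width: 0.0007
grip_force: 0.0
time_s: 6.0
position: [0.4777, 0.2933, 0.0961]
tcp_rot: [-0.0, -0.009, 1.0, -0.0]
ft_force: [0.4, -0.1, -0.9]
grip_width: 0.0007
grip_force: 0.0
```

```bash
python3 -m crank '[[[0,0,3],0],[[-6,0,0],0],[[-6,0,0],0],[[-6,0,0],0],[[0,0,0],0]]';python3 -m crank '[[[-6,0,0],0],[[-6,0,0],0],[[0,0,0],0]]'
python3 - <<'E'
from h import *
im=read_camera("scene");wheel("scene",im);print(robot.state()['position'])
w=read_camera("wrist");wheel("wrist",w)
E
```

```text
time_s: 6.5
position: [0.4965, 0.2936, 0.0931]
tcp_rot: [-0.0, -0.008, 1.0, -0.0]
ft_force: [-1.2, -0.5, -0.6]
grip_width: 0.0005
grip_force: 0.4
time_s: 6.8
position: [0.5086, 0.2938, 0.0933]
tcp_rot: [0.0, -0.008, 1.0, -0.0]
ft_force: [-1.9, 0.0, 0.3]
grip_width: 0.0005
grip_force: 0.6
scene yellow 78 -1.427 0.82 254.17948717948718 204.64102564102564
scene violet 39 -1.773 1.43 241.92307692307693 224.5897435897436
[0.50862137 0.29380502 0.09351094]
wrist yellow 976 -1.59 5.09 328.515368852459 254.84631147540983
```

```bash
python3 -m crank '[[[2,0,0],0],[[0,0,-25],0],[[27,0,0],0],[[23,0,0],0],[[0,0,0],0]]';python3 -m crank '[[[0,0,13],0],[[0,0,12],0],[[-6,0,0],0],[[-8,0,0],0],[[-8,0,0],0]]'; python3 -m crank '[[[-8,0,0],0],[[-8,0,0],0],[[-8,0,0],0],[[-6,0,0],0],[[0,0,0],0]]'
python3 - <<'E'
from h import *
im=read_camera("scene");wheel("scene",im);print(robot.state()['position'])
E
```

```text
time_s: 7.4
position: [0.4547, 0.2935, 0.1199]
tcp_rot: [0.001, -0.009, 1.0, 0.001]
ft_force: [0.4, -1.1, -0.1]
grip_width: 0.0004
grip_force: 0.0
time_s: 7.9
position: [0.4785, 0.2931, 0.0935]
tcp_rot: [-0.001, -0.008, 1.0, -0.0]
ft_force: [-2.4, -1.1, 1.4]
grip_width: 0.0004
grip_force: 1.6
time_s: 8.4
position: [0.5088, 0.2939, 0.0932]
tcp_rot: [0.0, -0.008, 1.0, -0.0]
ft_force: [-0.7, 0.2, 0.6]
grip_width: 0.0002
grip_force: 0.2
scene violet 156 -0.595 0.03 244.51923076923077 211.80128205128204
[0.5088055  0.29399574 0.09359004]
```

```bash
python3 -m crank '[[[2,0,0],0],[[0,0,-25],0],[[27,0,0],0],[[23,0,0],0],[[0,0,0],0]]';python3 -m crank '[[[0,0,13],0],[[0,0,12],0],[[-6,0,0],0],[[-8,0,0],0],[[-8,0,0],0]]'; python3 -m crank '[[[-8,0,0],0],[[-8,0,0],0],[[-5,0,0],0],[[0,0,0],0],[[0,0,0],0]]'
python3 - <<'E'
from h import *
im=read_camera("scene");wheel("scene",im);print(robot.state()['position'])
E
```

```text
time_s: 8.95
position: [0.4546, 0.2936, 0.12]
tcp_rot: [0.001, -0.009, 1.0, 0.001]
ft_force: [0.2, -0.3, 0.6]
grip_width: 0.0001
grip_force: 0.0
time_s: 9.45
position: [0.4785, 0.2931, 0.0935]
tcp_rot: [-0.001, -0.008, 1.0, -0.0]
ft_force: [-3.2, -2.0, 3.0]
grip_width: 0.0004
grip_force: 1.6
time_s: 9.95
position: [0.4997, 0.2939, 0.0939]
tcp_rot: [0.001, -0.008, 1.0, 0.0]
ft_force: [-0.3, 0.1, -0.2]
grip_width: 0.0005
grip_force: 0.0
scene violet 100 -0.062 0.43 251.26 206.03
[0.49953454 0.29393528 0.09400664]
```

```bash
python3 -m crank '[[[2,0,0],0],[[0,0,-40],0],[[0,0,-40],0],[[-40,0,0],0],[[-25,0,0],0]]'; python3 -m crank '[[[0,0,0],0],[[0,0,0],0]]'
python3 - <<'E'
from h import *
w=read_camera("wrist");wheel("wrist",w)
i=camera_info("wrist");M=np.array(i['camera_from_world']);print("cam",-M[:3,:3].T@M[:3,3])
s=read_camera("scene");wheel("scene",s)
b=crop(w,40,220,150,200,4)
ax=np.array((.494,.2938,.078))
for off in(-.034,.034):
  q=(pix("wrist",wheelpt(ax,.0175,0,.04,off))-[220,40])*4;cv2.circle(b,tuple(q.astype(int)),3,(0,0,255),-1)
for a in(-.393,.393):
 for off in(-.02,.02):
  q=(pix("wrist",wheelpt(ax,.0175,a,.065,off))-[220,40])*4;cv2.circle(b,tuple(q.astype(int)),3,(255,255,0),-1)
cv2.imwrite("pics/w7.png",b)
E
```

```text
time_s: 10.5
position: [0.5639, 0.2954, 0.1768]
tcp_rot: [0.003, -0.009, 1.0, 0.001]
ft_force: [-0.8, -0.1, -1.8]
grip_width: 0.0002
grip_force: 0.0
time_s: 10.7
position: [0.5616, 0.2948, 0.1731]
tcp_rot: [-0.0, -0.008, 1.0, -0.0]
ft_force: [-0.7, -0.8, -0.8]
grip_width: 0.0004
grip_force: 0.0
wrist violet 3086 -0.01 0.69 322.4662994167207 138.09818535320804
cam [0.493105   0.29381242 0.37310697]
scene violet 159 0.034 0.31 252.13836477987422 204.54716981132074
```

View pics/w7.png

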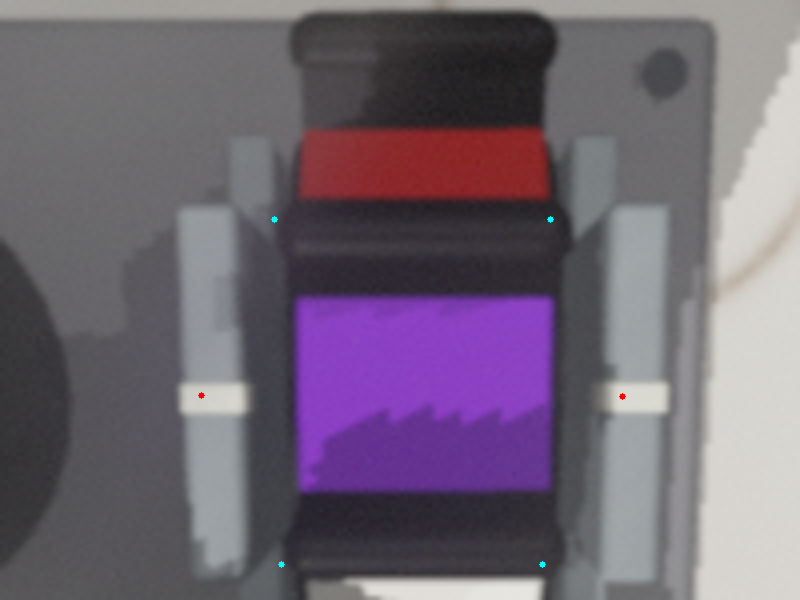

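The wrist view shows the violet panel at rows 297–492, with its middle at 394.5. The pointer stripes are at row about 398, so the panel is within 0.6 mm and about 1° of centre. The wheel is done. Now I'll open the gripper and go above the bottle.

```bash
python3 -m crank '[[[0,0,-30],0],[[0,0,-30],0],[[5,-45,0],0],[[5,-45,0],0],[[5,-45,0],0]]' -1; python3 -m crank '[[[5,-45,0],0],[[5,-45,0],0],[[5,-45,0],0],[[5,-45,0],0],[[0,-45,0],0]]';python3 -m crank '[[[0,0,0],0],[[0,0,0],0]]'
python3 - <<'E'
from h import *
s=robot.state();p=s['position'];print(p,s['grip_width'])
w=read_camera("wrist");hsv=cv2.cvtColor(w,cv2.COLOR_BGR2HSV)
cv2.imwrite("pics/w8.png",w)
for q in("violet_bottle","port_center","pedestal_top"): print(q,[(np.round(d['point'],1),d['p']) for d in models.mark_of("wrist",q)[:2]])
for d in models.regions_of("wrist","violet_bottle")[:2]:
  r=d['region'].nonzero();print(d['p'],d['point'],r[0].min(),r[0].max(),r[1].min(),r[1].max())
for n,q in(("port",(.530,-.066,.155)),("cap",(.528,-.0667,.16))):print(n,pix("wrist",q))
for y in(-.05,.05):
  for dz in(0,.04):print(y,dz,pix("wrist",p+[-.01,y,dz]))
sc=read_camera("scene")
d=models.regions_of("scene","violet_bottle")
for x in d[:2]:
  r=x['region'].nonzero();print(x['p'],x['point'],r[0].min(),r[0].max(),r[1].min(),r[1].max())
E
```

```text
time_s: 11.3
position: [0.548, 0.1589, 0.2342]
tcp_rot: [0.001, -0.01, 1.0, 0.0]
ft_force: [0.7, 0.1, -0.1]
grip_width: 0.0372
grip_force: 0.0
time_s: 11.8
position: [0.5317, -0.0667, 0.2346]
tcp_rot: [0.001, -0.009, 1.0, -0.0]
ft_force: [0.6, 0.5, 0.0]
grip_width: 0.077
grip_force: 0.0
time_s: 12.0
position: [0.5324, -0.0658, 0.2339]
tcp_rot: [0.0, -0.008, 1.0, 0.0]
ft_force: [0.1, 1.6, -0.4]
grip_width: 0.0871
grip_force: 0.0
[ 0.53242854 -0.06582495  0.23391437] 0.087111266266796
violet_bottle [(array([204.5, 324.8]), 0.96)]
port_center []
pedestal_top []
0.86 [215.8, 324.8] 175 252 288 358
0.33 [187.1, 303.9] 86 341 196 470
port [320.66524716 227.16717321]
cap [319.71824936 226.04854625]
-0.05 0 [228.10749104 245.00136632]
-0.05 0.04 [206.28493863 269.79904002]
0.05 0 [412.36071565 248.52022604]
0.05 0.04 [432.79963028 274.05544379]
0.71 [349.7, 479.9] 331 366 466 495
0.57 [296.1, 347.3] 276 308 337 360
```

View pics/w8.png

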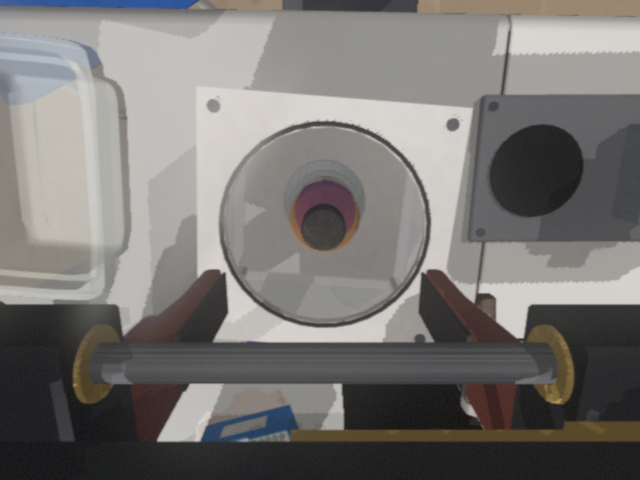

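The wrist view shows the cap at (323,228), which is centred between the open finger pads (ends at about columns 228 and 420, row 270). The port is clear all round. The finger-end offset of about 36 mm is confirmed again, so I'll descend with that allowance.

```bash
python3 -m crank '[[[3,0.5,0],0],[[0,0,30],0],[[0,0,30],0],[[0,0,30],0],[[0,0,30],0]]'; python3 -m crank '[[[0,0,18],0],[[0,0,15],0],[[0,0,0],0]]'; python3 -m crank '[[[0,0,12],0],[[0,0,9],0],[[0,0,0],0],[[0,0,0],0]]'
```

```text
time_s: 12.85
position: [0.5299, -0.0649, 0.1124]
tcp_rot: [0.0, -0.009, 1.0, -0.0]
ft_force: [-0.1, 0.4, -1.7]
grip_width: 0.0876
grip_force: 0.0
time_s: 13.15
position: [0.5287, -0.0648, 0.0782]
tcp_rot: [-0.002, -0.009, 1.0, 0.0]
ft_force: [-0.8, 0.5, 0.3]
grip_width: 0.0882
grip_force: 0.0
time_s: 13.55
position: [0.5301, -0.0653, 0.0597]
tcp_rot: [0.0, -0.009, 1.0, -0.0]
ft_force: [-0.5, -0.1, 0.1]
grip_width: 0.0875
grip_force: 0.0
```

```bash
python3 -m crank '[[[0,0,0],0],[[0,0,0],0],[[0,0,0],0],[[0,0,0],0],[[0,0,0],0]]' 1 12;  python3 -m crank '[[[0,0,0],0],[[0,0,0],0],[[0,0,0],0]]'
```

```text
time_s: 14.05
position: [0.5301, -0.0652, 0.0598]
tcp_rot: [0.0, -0.009, 1.0, -0.0]
ft_force: [0.2, 0.8, 0.9]
grip_width: 0.059
grip_force: 12.0
time_s: 14.35
position: [0.5301, -0.0652, 0.0598]
tcp_rot: [0.0, -0.009, 1.0, 0.0]
ft_force: [-0.6, 0.6, 1.4]
grip_width: 0.0594
grip_force: 12.0
```

```bash
python3 -m crank '[[[0,0,0],0],[[0,0,-3],0],[[0,0,-6],0],[[0,0,-10],0],[[0,0,-15],0]]' - 25;  python3 -m crank '[[[0,0,-25],0],[[0,0,-30],0],[[0,0,-30],0],[[0,0,-25],0],[[0,0,0],0]]'
python3 - <<'E'
from h import *
need((.4947,.166,.204))
w=read_camera("wrist")
for d in models.regions_of("wrist","violet_bottle")[:1]:
  r=d['region'].nonzero();print(d['p'],d['point'],r[0].min(),r[0].max(),r[1].min(),r[1].max())
print([(x['point'],x['p']) for x in models.mark_of("wrist","plate_center")[:1]],[onz("wrist",x['point'],.014) for x in models.mark_of("wrist","plate_center")[:1]],robot.state()['grip_width'])
E
```

```text
time_s: 14.85
position: [0.5294, -0.0652, 0.0936]
tcp_rot: [-0.001, -0.009, 1.0, 0.0]
ft_force: [0.5, -0.2, -2.5]
grip_width: 0.0586
grip_force: 24.9
time_s: 15.35
position: [0.5317, -0.0656, 0.2095]
tcp_rot: [0.004, -0.009, 1.0, -0.001]
ft_force: [0.9, -0.2, -0.6]
grip_width: 0.0587
grip_force: 24.9
t 15.35 pos [ 0.5317 -0.0656  0.2095] tool mm [ 33.1 232.2   4.7] y dir deg 90.98 tilt -1.0
0.7 [297.3, 324.5] 209 418 249 396
[([174.5, 549.6], 0.82)] [array([0.4930807 , 0.16190445, 0.014     ])] 0.05896030600861934
```

```bash
python3 - <<'E'
from h import *
w=read_camera("wrist");q=pix("wrist",(.4947,.165,.014)).astype(int);print(q)
r0,c0=max(q[1]-75,0),q[0]-75
g=cv2.GaussianBlur(cv2.cvtColor(w,cv2.COLOR_BGR2GRAY),(5,5),0)[r0:q[1]+75,c0:q[0]+75]
for T in(35,45,55):
  n,l,s,c=cv2.connectedComponentsWithStats((g<T).astype(np.uint8))
  k=l[q[1]-r0,q[0]-c0]
  if k: print(T,s[k],c[k]+[c0,r0],onz("wrist",(c[k]+[c0,r0])[::-1],.014))
E
python3 -m crank '[[[3,20,0],0],[[7,45,0],0],[[8,45,0],0],[[8,45,0],0],[[7,45,0],0]]'; python3 -m crank '[[[2,28,0],0],[[0,4,0],0],[[0,0,0],0],[[0,0,0],0]]';python3 -c "
from h import *
need((.4947,.166,.204))"
```

```text
[552 176]
45 [  44   28   81   95 5812] [560.85667584 173.75481762] [0.49189037 0.17298952 0.014     ]
55 [  27   27   99   98 7528] [552.66259299 176.80897981] [0.49506754 0.16527308 0.014     ]
time_s: 16.1
position: [0.4924, 0.1356, 0.2019]
tcp_rot: [-0.001, -0.008, 1.0, -0.0]
ft_force: [0.6, 1.1, -2.4]
grip_width: 0.059
grip_force: 24.9
time_s: 16.5
position: [0.491, 0.1651, 0.2027]
tcp_rot: [-0.001, -0.008, 1.0, -0.0]
ft_force: [-0.1, 0.0, -1.7]
grip_width: 0.0587
grip_force: 24.9
t 16.5 pos [0.491  0.1651 0.2027] tool mm [-3.7  0.8 -1.3] y dir deg 90.94 tilt -1.0
```

```bash
python3 -m crank '[[[-4,0.5,15],0],[[0,0,30],0],[[0,0,35],0],[[0,0,35],0],[[0,0,20],0]]'; python3 -m crank '[[[0,0,13],0],[[0,0,8],0],[[0,0,4],0],[[0,0,0],0],[[0,0,0],0]]';python3 -m crank '[[[0,0,2],0],[[0,0,2],0],[[0,0,0],0],[[0,0,0],0]]'
```

```text
time_s: 17.0
position: [0.4935, 0.1649, 0.0636]
tcp_rot: [-0.003, -0.008, 1.0, -0.001]
ft_force: [-0.6, -0.2, -2.2]
grip_width: 0.0591
grip_force: 24.9
time_s: 17.5
position: [0.4958, 0.1668, 0.0448]
tcp_rot: [0.001, -0.009, 1.0, 0.0]
ft_force: [-0.4, 0.4, -1.8]
grip_width: 0.0588
grip_force: 24.9
time_s: 17.9
position: [0.495, 0.1667, 0.0396]
tcp_rot: [0.0, -0.009, 1.0, -0.0]
ft_force: [0.4, -0.2, -2.7]
grip_width: 0.0587
grip_force: 24.9
```

```bash
python3 -m crank '[[[0,0,2],0],[[0,0,0],0],[[0,0,1.5],0],[[0,0,0],0],[[0,0,0],0]]'; python3 -m crank '[[[0,0,1],0],[[0,0,0],0],[[0,0,1],0],[[0,0,0],0],[[0,0,0],0]]'
```

```text
time_s: 18.4
position: [0.495, 0.1667, 0.036]
tcp_rot: [-0.0, -0.009, 1.0, -0.0]
ft_force: [-0.2, -0.4, -1.9]
grip_width: 0.0589
grip_force: 24.9
time_s: 18.9
position: [0.495, 0.1667, 0.034]
tcp_rot: [-0.0, -0.009, 1.0, -0.0]
ft_force: [-0.5, 0.8, -1.6]
grip_width: 0.0592
grip_force: 24.9
```

```bash
python3 -m crank '[[[0,0,0.5],0],[[0,0,0],0],[[0,0,0],0]]'; python3 -m crank '[[[0,0,0.5],0],[[0,0,0],0],[[0,0,0],0]]'; python3 -m crank '[[[0,0,0],0],[[0,0,0],0]]'
```

```text
time_s: 19.2
position: [0.4951, 0.1667, 0.0338]
tcp_rot: [0.0, -0.009, 1.0, 0.0]
ft_force: [-1.8, 0.1, -0.1]
grip_width: 0.0589
grip_force: 24.9
time_s: 19.5
position: [0.4953, 0.1668, 0.0338]
tcp_rot: [0.0, -0.009, 1.0, 0.0]
ft_force: [-1.9, -0.6, 4.4]
grip_width: 0.0589
grip_force: 25.0
time_s: 19.7
position: [0.4953, 0.1667, 0.0338]
tcp_rot: [0.0, -0.009, 1.0, 0.0]
ft_force: [-1.8, -1.1, 5.9]
grip_width: 0.0591
grip_force: 25.0
```

The force turned upward and z stopped at 0.0338, so the bottle is on the plate. Now I'll release and retreat.

```bash
python3 -m crank '[[[0,0,-0.5],0],[[0,0,0],0],[[0,0,0],0],[[0,0,0],0],[[0,0,0],0]]' -1 10; python3 -m crank '[[[0,0,0],0],[[0,0,0],0],[[0,0,-10],0],[[0,0,-20],0],[[0,0,-30],0]]'; python3 -m crank '[[[0,0,-40],0],[[0,0,-40],0],[[0,0,-40],0],[[0,-40,0],0],[[0,-45,0],0]]'; python3 -m crank '[[[0,-45,0],0],[[0,-45,0],0],[[0,-45,0],0],[[0,0,0],0],[[0,0,0],0]]'
python3 - <<'E'
from h import *
print(robot.state()['position'],robot.state()['ft_force'])
for cam in("top","scene"):
  im=read_camera(cam);cv2.imwrite(f"pics/end_{cam}.png",im);wheel(cam,im)
  for d in models.regions_of(cam,"violet_bottle")[:3]:
    r=d['region'].nonzero();print(cam,d['p'],d['point'],r[0].min(),r[0].max(),r[1].min(),r[1].max())
  print([(x['point'],x['p'],onz(cam,x['point'],.014)) for x in models.mark_of(cam,"violet_bottle")[:3]])
  P=np.array((.495,.1655,.014))
  print("expect base,cap",pix(cam,P)[::-1],pix(cam,P+[0,0,.12])[::-1])
  print(pix(cam,(.529,-.065,.04))[::-1])
b=cv2.cvtColor(cv2.imread("pics/end_top.png"),cv2.COLOR_BGR2GRAY)
E
```

```text
time_s: 20.2
position: [0.495, 0.1667, 0.0333]
tcp_rot: [-0.0, -0.009, 1.0, -0.0]
ft_force: [0.0, 1.0, 0.2]
grip_width: 0.0877
grip_force: 0.0
time_s: 20.7
position: [0.494, 0.1664, 0.0931]
tcp_rot: [-0.002, -0.009, 1.0, -0.0]
ft_force: [0.9, 0.1, 0.9]
grip_width: 0.0878
grip_force: 0.0
time_s: 21.2
position: [0.4971, 0.0819, 0.2165]
tcp_rot: [0.002, -0.01, 1.0, 0.0]
ft_force: [0.5, 0.2, -0.6]
grip_width: 0.0882
grip_force: 0.0
time_s: 21.7
position: [0.4988, -0.0539, 0.2142]
tcp_rot: [0.0, -0.007, 1.0, 0.0]
ft_force: [-0.4, -0.3, 0.0]
grip_width: 0.0873
grip_force: 0.0
[ 0.4987668  -0.05389662  0.21419153] [-0.41942582 -0.28872998  0.02198878]
top violet 231 -0.033 0.08 230.14718614718615 259.35064935064935
top 0.87 [260.8, 283.8] 250 275 271 295
top 0.72 [192.1, 493.6] 180 207 477 506
top 0.25 [259.6, 233.4] 235 285 221 244
[([198.9, 487.6], 0.92, array([ 0.69079347, -0.37639659,  0.014     ])), ([266.0, 286.1], 0.67, array([0.49182661, 0.16241173, 0.014     ]))]
expect base,cap [264.77251625 284.98097749] [259.42458591 282.44904199]
[253.39151729 373.15494929]
scene 0.83 [349.5, 479.9] 331 366 466 495
scene 0.22 [262.8, 281.4] 207 288 253 319
[([354.9, 476.6], 0.62, array([ 0.69528279, -0.37518246,  0.014     ])), ([256.6, 282.3], 0.51, array([0.49386918, 0.16722752, 0.014     ]))]
expect base,cap [256.78814533 283.00057624] [233.40084784 280.86440688]
[303.03480873 347.01501438]
```

```bash
python3 -c "
from rig import robot
print(robot.finish_job())"
```

```text
the job is handed in; nothing more can be done
None
```

The job is handed in at about 22 s: the wheel stands on violet, about 1° (0.6 mm) from the pointer stripes by my last wrist view. The violet bottle stands upright and centred on the black plate per the final camera checks, and the gripper is clear of everything.

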